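# Shut and bolt the dust box cover

## Task

Push the dust box's sliding cover fully shut with a fingertip. Then press the yellow spring catch down with one finger and, keeping it held down all the way, push the red bolt tab with the other finger until the bolt is fully home in the cover's keeper; finally let go so that the catch springs back up and locks the bolt. Push gently with the fingers only: do not grip, force or lift anything, and leave the paste jar, the bowl and the brush pot where they stand.

Things in the scene. Friction and masses are not known exactly. Their poses are not given: they have to be found in the camera images.
- case: White and blue dust box fixed to the bench, 260 mm (its x) by 300 mm (its y), flat top deck 110 mm above its origin. Origin: centre of its underside, on the bench. Its +x (away from the robot, up to 20 degrees of yaw) is the direction in which the cover shuts, its +y the direction in which the bolt is pushed home. On the deck, cover at the +y half, lock at the -y half.
- cover (a joint): How far the clear, blue-edged sliding cover stands open, in m: 0 fully shut (end stop), up to 0.09; starts 0.04 to 0.08 open. It slides along the case's x and shuts towards +x; stays where it is left, about 3 N to move. Plate 130 by 132 mm, its top 7 mm above the deck; it carries a low steel keeper (bridge, opening 20 mm wide) on its edge next to the lock, which lines up with the bolt only when the cover is shut; left open by more than about 3 mm, it blocks the bolt.
- cover_tab (a point): Middle of the top edge of the cover's upright blue push tab: 50 mm wide along the case's y, 8 mm thick along x, standing 28 mm above the cover plate (its top 35 mm above the deck). Push its -x face towards +x. Moves with the cover; with the cover shut it lies at case x -5, y +70 mm.
- bolt (a joint): How far the bolt has been pushed towards the case's +y, in m: 0 drawn (start), 0.044 fully home at its end stop. About 2.5 N to move. Steel bar with three side dogs 14 mm apart; while the catch is up its tooth stops the dogs, at the start and again near 12 to 15 and 26 to 29 mm. From about 40 mm on, the released catch springs up behind the last dog and locks it.
- bolt_tab (a point): Middle of the top edge of the bolt's upright red tab: 28 mm wide along the case's x, 8 mm thick along y, its top 55 mm above the deck; the bolt bar below it reaches 17 mm, the straps and dogs no more than 21 mm above the deck. Push its -y face towards +y. Moves with the bolt; drawn it lies at case x +35, y -85 mm.
- catch (a joint): How far the yellow catch is pressed down, in m: 0 up (start), 0.010 at its lower stop. Sprung: about 4 N to start, 10.5 N at the stop. Pressed 0.006 or more, it frees the bolt.
- catch_top (a point): Middle of the top face of the yellow spring catch: a flat pad 28 mm wide along the case's x and 105 mm long along y, parallel to the bolt, 65 mm from the tab's middle towards the case's -x, its top 36 mm above the deck when up. It moves straight down only, and is long enough for a finger to stay on it, sliding along, while the other finger pushes the red tab. At case x -30, y -77.5 mm.
- paste_jar: Bystander: small white jar with green lid, 38 mm across, 36 mm tall, loose on the deck beyond the bolt (+x side). Origin: centre of its underside.
- bowl: Bystander: blue bowl, 90 mm across, 45 mm tall, loose on the bench beside the dust box (left or right). Origin: centre of its underside.
- brush_pot: Bystander: black square pot, 55 mm wide and 85 mm tall, with brushes up to 176 mm high, loose on the bench on the other side of the dust box. Origin: centre of its underside.

How it is judged (in metres and radians):
On the way, in this order (a step that is already met when the one before it is completed fails the run):
1. the cover is pushed fully shut, the bolt still drawn (value of joint cover below 0.004 m and value of joint bolt below 0.005 m), for 0.1 s.
2. the catch is pressed down, the bolt still drawn (value of joint catch above 0.005 m and value of joint bolt below 0.008 m).
3. the bolt comes home with the catch still held down (value of joint bolt above 0.038 m and value of joint catch above 0.004 m and value of joint cover below 0.005 m).
At the end, for the whole second after the job is handed in: Cover shut within 5 mm, bolt pushed at least 38 mm (of 44) into the keeper, catch sprung back up (within 3 mm of its top), and jar, bowl and brush pot upright within 20 mm of where they stood (value of joint cover below 0.005 m and value of joint bolt above 0.038 m and value of joint catch below 0.003 m and distance of each of paste_jar, bowl, brush_pot from where it was at the start of the episode below 0.02 m and angle between each of paste_jar, bowl, brush_pot's own z axis and vertical below 0.2 rad); the robot touches nothing.
It fails at once if the cover or the bolt is gripped or forced (over 40 N from the fingers) (contact force between the fingers and cover above 40 N or contact force between the fingers and bolt above 40 N).
It fails at once if the catch is forced (over 40 N from the fingers) (contact force between the fingers and catch above 40 N).
It fails at once if the catch comes up (pressed less than 3 mm) while the bolt is on its way (4 to 36 mm) (value of joint bolt between 0.004 and 0.036 m and value of joint catch below 0.003 m).
It fails at once if the jar, the bowl or the brush pot is shifted by more than 20 mm or tipped (distance of any of paste_jar, bowl, brush_pot from where it was at the start of the episode above 0.02 m or angle between any of paste_jar, bowl, brush_pot's own z axis and vertical above 0.3 rad).
It also fails if it takes over 54 s, if anything falls off the work surface, if the arm or the gripper's body presses on something with over 40 N, if the wrist force passes 120 N, or if a joint passes its speed limit or range.

## Robot

A 6-joint arm with a two-finger parallel gripper is mounted at the origin on the work surface. World frame = base frame: x ahead of the robot, y to its left, z up, the work surface at z = 0. Lengths are in m, angles in degrees, forces in N, time in s.
With the tool pointing down it reaches from about 0.15 to 0.775 m from the base axis. Payload 6.1 kg.
Tool frame: the origin (TCP) lies at the very end of the fingers, on their centre line; the grasp point (between the pads) lies ctrl.pinch_z behind it (ctrl.pinch_z is the distance from the TCP to the grasp point, in m); z points along the fingers, x is the direction in which the jaws open and shut, and the axes are right-handed (so a half turn about z gives the same grasp; the last joint's range is limited). The gripper opens to 85 mm and grips with 20 to 120 N. Pads are 22 mm wide; open, the fingers measure 114 mm over their backs; the gripper's body (76 mm by 85 mm) begins 54 mm behind the grasp point. The pads swing forward as they close: fully open they stand 13 mm farther back than shut.
Start: joints at [72.88, 7.208, -2.269, 80.523, 0, 90], TCP at [0.155, 0.502, 0.231] pointing down, gripper open.
Joint ranges: [-155.77, 155.77], [-54.66, 111.73], [-72.52, 77.12], [-102.08, 115.82], [-83.92, 84.16], [-180, 180]. Speed limits (degrees/s): [136.94, 136.94, 172.46, 180, 180, 180].

## Interface

Orientations are given as a 3x3 rotation matrix whose columns are the frame's x, y, z axes.
In Python, from workcell import status, imaging, ticket, nets, ctrl gives the robot as it stands.
- The arm moves only by the shell command python3 -m creep 'ROWS' [FORCE]. ROWS is JSON, a list that holds one entry, the list of rows, each a list of 7 numbers: the shift along the tool's x, y, z in mm, then the turn, a rotation vector about the tool's x, y, z in degrees, then the closure in counts, from 0 (fully open) to 255 (shut). In form: [[[x, y, z, wx, wy, wz, jaw], ...]]. A call has 1 to 10 rows; each row shifts and turns the pose as measured when the row begins, along the tool's axes as they then stand; what a row does not reach is not made up. A row lasts 1/8 s, in which the tool goes at most 62.5 mm and 10.7 degrees, less where a joint would pass 70% of its speed; a pose out of reach is approached as far as the arm can. A call with a gripper value outside its range is refused whole. The fingers move at their own pace and stop on an object; FORCE is the grip in N (left out, the last holds). Time passes only in rows, so rows that do not move let the fingers close. It gives the time, the measured TCP pose, the force and the opening at its end, in the units of the state.
- status.state(): the state, without advancing time (a new reading comes with each control period).
- imaging.read_camera(name): name is "scene" or "side" or "wrist"; returns (picture, depth): 384x512x3 uint8, blue, green, red; 384x512 float32, m along the optical axis (not along the pixel's ray), 0 where there is no reading.
- imaging.camera_model(name): a dict with "mtx" (3x3 intrinsics, pixels), "R" (3x3) and "t" (3): a world point X has camera coordinates R X + t. Camera axes: x right, y down, z forward; pixel columns grow to the right and rows downward; lengths in m; the calibration is good to about 2 mm. A picture is of the moment at which its call begins: read the wrist's pose just before it. camera_model takes no time and is no camera call; for the wrist camera it gives the pose at the moment of the call.
- ticket.job_done(): hands the job in, once; it reports no verdict.
Trained networks look in the newest picture that a camera, given by its name, has taken for a name from the list of things; names that differ only in an ending like _2 or _b are one class to them, and where a whole thing is asked for, a point or a joint stands for the part that bears it (a point fixed in the world has none). Each returns a list of dicts, best first, with "score" (0 to 1); they miss things now and then, are a little off and sometimes report something else, mostly with a low value. They report only what shows in the picture. A call takes as long as a camera call.
- nets.search_frame(target, camera): "location" ([column, row] as shares, 0 to 1, of the picture: columns of its width, rows of its height, amid what is visible of it).
- nets.masks_of(target, camera): "region" (384x512 bool, what is visible of it) and "location" ([column, row] as shares, 0 to 1, of the picture: columns of its width, rows of its height, amid what is visible of it).
- nets.landmark_of(target, camera): "location" ([column, row] as shares, 0 to 1, of the picture: columns of its width, rows of its height: a listed point, or the origin of a listed thing).
The state is a dict: "clock": time; "q": joint angles; "joint_vel": joint speeds; "joint_efforts": joint torques, N m; "tcp_pos": TCP position; "tcp_rot": TCP orientation; "contact_force": force on the tool from outside, world axes, zero at the start; "wrist_torque": the same for the moment, N m; "grip_width": finger opening in m.
Only numpy, scipy, OpenCV 4.12 (cv2) and the standard library are available. Lean on these libraries where they do the work, as an engineer would, in place of code of your own. Each camera call takes 0.05 s, during which the arm holds its last target.

## Working session

There is one attempt and no reset: what is moved stays moved. The work goes in short steps, Python scripts to look and compute and a shell command to move; the robot and the scene stay as the last step left them, time stands still between calls to the robot, and variables do not carry over. Pictures are saved under pics/ and viewed, and the job is handed in when it is done.

```bash
ls; mkdir -p pics
cat > h.py <<'E'
import numpy as np,cv2
from workcell import status, imaging, ticket, nets, ctrl
def snap(cam,fn):
    im,d=imaging.read_camera(cam); cv2.imwrite('pics/'+fn,im); return im,d,imaging.camera_model(cam)
def toworld(m,u,v,z):
    p=np.linalg.inv(m['mtx'])@np.array([u,v,1.])*z
    return m['R'].T@(p-m['t'])
def ray_z(m,u,v,zw):
    d=m['R'].T@(np.linalg.inv(m['mtx'])@np.array([u,v,1.])); c=-m['R'].T@m['t']
    return c+d*(zw-c[2])/d[2]
def proj(m,X):
    p=m['mtx']@(m['R']@np.array(X)+m['t']); return p[:2]/p[2]
E
python3 - <<'E'
from h import *
print(status.state(),ctrl.pinch_z)
hs={'cover_tab':.145,'bolt_tab':.165,'catch_top':.146,'case':0}
for cam in ['scene','side','wrist']:
    im,d,m=snap(cam,cam+'0.png')
    if cam=='wrist': continue
    for n in hs:
        r=nets.landmark_of(n,cam)
        for x in r[:2]:
            u,v=x['location'][0]*512,x['location'][1]*384
            print(cam,n,round(x['score'],2),round(u),round(v),ray_z(m,u,v,hs[n]).round(4), toworld(m,u,v,d[int(v),int(u)]).round(4))
E
```

```text
pics
{'clock': 0.0, 'q': array([ 7.28805122e+01,  7.24114667e+00, -2.32763953e+00,  8.05234215e+01,
        4.10554005e-05,  8.99996938e+01]), 'joint_vel': array([-0.02173287,  0.00372882,  0.00676954,  0.03703344,  0.04515171,
       -0.0250849 ]), 'joint_efforts': array([ 1.46344995e-03, -4.35919261e+01,  3.52920520e+01,  1.74154749e-02,
        1.53200822e-04,  1.43928858e-06]), 'tcp_pos': array([0.15441949, 0.5013423 , 0.23051973]), 'tcp_rot': array([[ 2.94359910e-01,  9.55694521e-01, -4.74414908e-04],
       [ 9.55693284e-01, -2.94360292e-01, -1.53781128e-03],
       [-1.60932673e-03, -7.25150697e-07, -9.99998705e-01]]), 'contact_force': array([ 0.1199019 ,  0.29888898, -0.20629468]), 'wrist_torque': array([0.02539008, 0.01426405, 0.02736082]), 'grip_width': 0.0851927999494545} 0.0187
scene cover_tab 0.67 242 170 [0.5289 0.0261 0.145 ] [0.5267 0.027  0.1436]
scene cover_tab 0.37 245 235 [ 0.7596 -0.0622  0.145 ] [ 0.755  -0.0605  0.1408]
scene bolt_tab 0.81 220 207 [ 0.6749 -0.0824  0.165 ] [ 0.6735 -0.082   0.1639]
scene catch_top 0.75 211 201 [ 0.6186 -0.0866  0.146 ] [ 0.6164 -0.086   0.1444]
scene catch_top 0.37 320 206 [0.7431 0.1244 0.146 ] [0.7005 0.1523 0.1084]
scene case 0.72 247 239 [ 0.6142 -0.0035  0.    ] [ 0.7578 -0.0581  0.1327]
side cover_tab 0.57 297 195 [0.5184 0.03   0.145 ] [0.5191 0.0283 0.1428]
side catch_top 0.92 283 145 [ 0.6141 -0.0929  0.146 ] [ 0.6143 -0.0934  0.1454]
side case 0.95 266 207 [ 0.6083 -0.0039  0.    ] [0.5697 0.0759 0.1179]
```

Run:
```python
import cv2
for c in['scene','side']:
    im=cv2.imread(f'pics/{c}0.png'); im=im[90:300,120:420]; cv2.imwrite(f'pics/{c}0c.png',cv2.resize(im,(800,560),interpolation=cv2.INTER_CUBIC))
```

```text
(no output)
```

View pics/scene0c.png

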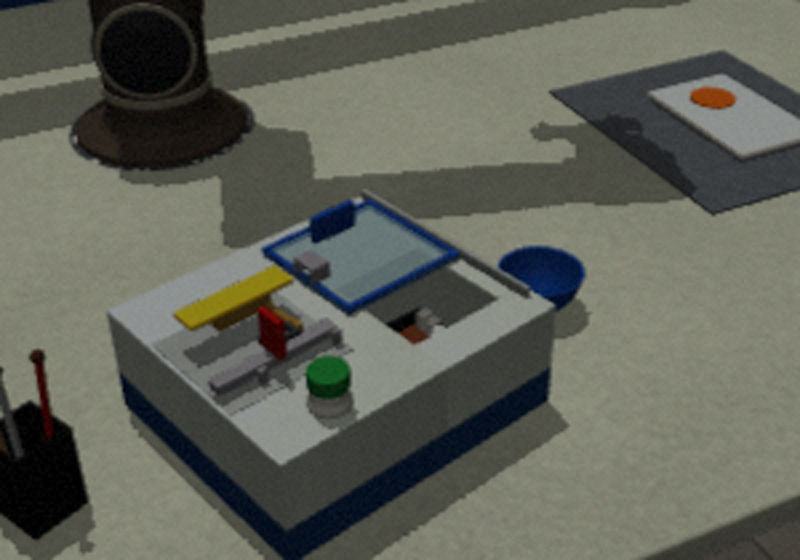

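View pics/side0c.png

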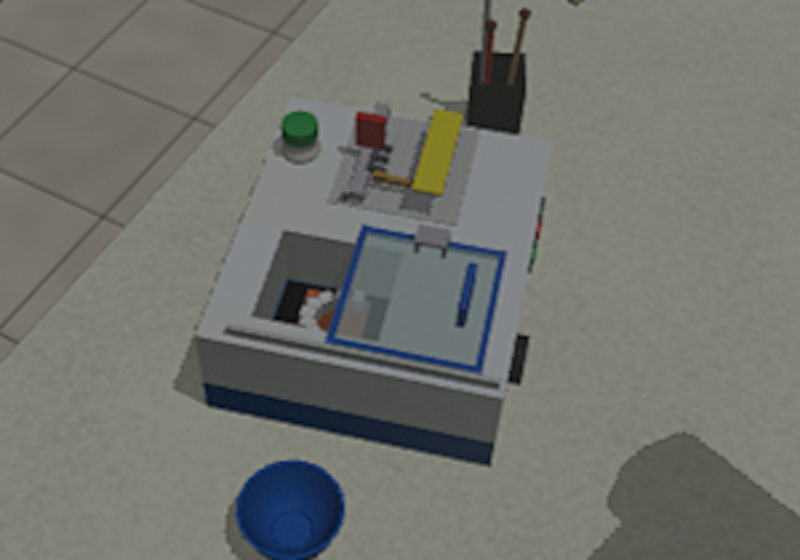

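```bash
cat > fit.py <<'E'
from h import *
def cloud(d,m):
    v,u=np.mgrid[0:384,0:512]; ok=d>0
    P=np.linalg.inv(m['mtx'])@np.stack([u[ok],v[ok],np.ones(ok.sum())])*d[ok]
    return (m['R'].T@(P-m['t'][:,None])).T, ok
E
python3 - <<'E'
from fit import *
for cam in ['scene','side']:
    im,d=imaging.read_camera(cam); m=imaging.camera_model(cam)
    P,ok=cloud(d,m)
    full=np.full(d.shape+(3,),np.nan); full[ok]=P
    s=(abs(P[:,2]-.11)<.006)&(P[:,0]>.4)&(P[:,0]<.85)&(abs(P[:,1])<.25)
    z=np.median(P[s,2])
    c=P[s][:,:2]; 
    r=cv2.minAreaRect((c*1000).astype(np.float32)); print(cam,z,r)
    hsv=cv2.cvtColor(im,cv2.COLOR_BGR2HSV)
    near=(full[...,0]>.4)&(full[...,0]<.85)&(abs(full[...,1])<.25)
    y=(hsv[...,0]>20)&(hsv[...,0]<35)&(hsv[...,1]>150)&near&(abs(full[...,2]-.145)<.006)
    r=cv2.minAreaRect((full[y][:,:2]*1000).astype(np.float32)); print(' catch',y.sum(),full[y].mean(0),r)
    red=((hsv[...,0]<8)|(hsv[...,0]>172))&(hsv[...,1]>150)&near&(full[...,2]>.135)
    q=full[red]; print(' bolt',red.sum(), q.mean(0),q.max(0),q.min(0))
    for n in['paste_jar','bowl','brush_pot','cover_tab','bolt_tab','catch_top']:
        for x in nets.masks_of(n,cam)[:1]:
            q=full[x['region']&ok]; print(' ',n,x['score'],q.mean(0).round(3),np.percentile(q,2,axis=0).round(3),np.percentile(q,98,axis=0).round(3))
E
```

```text
scene 0.11023764355035481 ((619.216796875, -8.611618041992188), (265.3067626953125, 303.44580078125), 15.856215476989746)
 catch 365 [ 0.61570551 -0.09345904  0.14551061] ((613.8968505859375, -91.51191711425781), (28.796504974365234, 102.42362213134766), 15.469322204589844)
 bolt 119 [ 0.68000066 -0.0822319   0.15335865] [ 0.69161489 -0.07457827  0.16691864] [ 0.66228371 -0.08846989  0.13580848]
  paste_jar 0.66 [ 0.746 -0.061  0.134] [ 0.726 -0.075  0.113] [ 0.757 -0.043  0.148]
  bowl 0.42 [ 0.745 -0.061  0.134] [ 0.715 -0.075  0.11 ] [ 0.757 -0.042  0.148]
  brush_pot 0.68 [ 0.64  -0.283  0.065] [ 0.493 -0.317  0.   ] [ 0.668 -0.248  0.163]
  cover_tab 0.94 [0.564 0.045 0.119] [ 0.493 -0.023  0.112] [0.631 0.118 0.143]
  bolt_tab 0.72 [ 0.679 -0.083  0.132] [ 0.653 -0.137  0.111] [ 0.697 -0.03   0.165]
  catch_top 0.65 [ 0.616 -0.09   0.14 ] [ 0.588 -0.139  0.11 ] [ 0.648 -0.045  0.148]
side 0.11062648101266881 ((617.896728515625, -7.82977294921875), (260.129638671875, 303.4821472167969), 15.630352973937988)
 catch 326 [ 0.60989613 -0.08739462  0.14629221] ((610.4698486328125, -89.30659484863281), (26.13811683654785, 104.81163024902344), 15.64554214477539)
 bolt 40 [ 0.67518379 -0.07811796  0.15817599] [ 0.68797374 -0.07277085  0.16847927] [ 0.65997671 -0.08332723  0.13511954]
  paste_jar 0.55 [ 0.732 -0.051  0.135] [ 0.719 -0.07   0.112] [ 0.751 -0.039  0.149]
  bowl 0.88 [0.575 0.234 0.024] [0.531 0.2   0.002] [0.61  0.281 0.047]
  brush_pot 0.88 [ 0.629 -0.276  0.076] [ 0.596 -0.314  0.025] [ 0.662 -0.247  0.164]
  cover_tab 0.92 [0.556 0.048 0.118] [ 0.488 -0.024  0.11 ] [0.627 0.116 0.143]
  catch_top 0.59 [ 0.613 -0.082  0.142] [ 0.588 -0.138  0.112] [ 0.649 -0.04   0.149]
```

```bash
python3 -m creep '[[[0,0,0,0,0,9.54,255],[0,0,0,0,0,9.54,255],[0,0,0,0,0,9.54,255],[0,0,0,0,0,9.54,255],[0,0,0,0,0,9.54,255],[0,0,0,0,0,9.54,255]]]' 20
cat >> fit.py <<'E'
YAW=np.radians(15.7); O=np.array([.618,-.0077,0])
Rc=np.array([[np.cos(YAW),-np.sin(YAW),0],[np.sin(YAW),np.cos(YAW),0],[0,0,1]])
def c2w(x,y,z): return O+Rc@(np.array([x,y,z])/1000)
def w2c(p): return (Rc.T@(np.array(p)-O))*1000
def st(s=None):
    s=s or status.state(); R=s['tcp_rot']
    print('t',round(s['clock'],2),'case TCP',w2c(s['tcp_pos']).round(1),'toolx in case',(Rc.T@R[:,0]).round(3),'z',(Rc.T@R[:,2]).round(3),'Fcase',(Rc.T@s['contact_force']).round(1),'w',round(s['grip_width']*1000,1),'q',np.round(s['q'],0))
def goto(x,y,z):
    s=status.state(); R=s['tcp_rot']; print('shift',(R.T@(c2w(x,y,z)-s['tcp_pos'])*1000).round(1))
    Rt=np.stack([Rc[:,0],-Rc[:,1],[0,0,-1]],1)
    print('rot',np.degrees(cv2.Rodrigues(R.T@Rt)[0].ravel()).round(2))
E
python3 - <<'E'
from fit import *
st(); goto(-115,70,230)
for cam in ['side','scene']:
    im,d=imaging.read_camera(cam); m=imaging.camera_model(cam)
    P,ok=cloud(d,m)
    C=(P-O)@Rc*1000
    s=(C[:,1]>30)&(C[:,1]<110)&(C[:,0]>-130)&(C[:,0]<30)&(C[:,2]>125)&(C[:,2]<155)
    q=C[s]; print(cam,len(q),np.median(q,0),q.min(0),q.max(0))
E
```

```text
clock: 2.0
tcp_pos: [0.1545, 0.5017, 0.2313]
tcp_rot: [[0.971, 0.238, -0.0], [0.238, -0.971, -0.0], [-0.0, 0.0, -1.0]]
contact_force: [0.0, 0.1, 0.6]
grip_width: -0.0
t 2.0 case TCP [-308.3  615.8  231.3] toolx in case [ 0.999 -0.034 -0.   ] z [-0. -0. -1.] Fcase [0.1 0.1 0.6] w -0.0 q [ 73.   7.  -2.  81.  -0. 149.]
shift [211.5 539.    1.3]
rot [ 0.    0.   -1.92]
side 85 [-84.20349318  79.31994713 144.5259939 ] [-87.96633173  46.0172696  126.83242072] [-79.6871448   96.15958644 148.11926511]
scene 140 [-79.11672441  66.50795707 137.56341254] [-86.81577259  41.43369787 125.1077232 ] [-75.54268726  93.97911487 146.46565032]
```

```bash
python3 -m creep '[[[21,54,0,0,0,-1.9,255],[21,54,0,0,0,0,255],[21,54,0,0,0,0,255],[21,54,0,0,0,0,255],[21,54,0,0,0,0,255],[21,54,0,0,0,0,255],[21,54,0,0,0,0,255],[21,54,0,0,0,0,255],[21,54,0,0,0,0,255],[0,0,0,0,0,0,255]]]'
python3 -c "
from fit import *
st(); goto(-118,70,126)"
```

```text
clock: 3.35
tcp_pos: [0.4861, 0.0797, 0.2315]
tcp_rot: [[0.948, 0.317, 0.005], [0.317, -0.948, 0.002], [0.005, -0.001, -1.0]]
contact_force: [-1.0, 0.7, 0.3]
grip_width: 0.0001
t 3.35 case TCP [-103.3  119.9  231.5] toolx in case [0.999 0.048 0.005] z [ 0.005  0.001 -1.   ] Fcase [-0.8  0.9  0.3] w 0.1 q [ 9.  3. -6. 80.  0. 81.]
shift [-17.6  49.2 105.4]
rot [-0.04 -0.3   2.78]
```

```bash
python3 -m creep '[[[-9,25,0,0,-0.3,2.8,255],[-9,25,20,0,0,0,255],[0,0,40,0,0,0,255],[0,0,25,0,0,0,255],[0,0,15,0,0,0,255],[0,0,0,0,0,0,255]]]'
python3 - <<'E'
from fit import *
st(); goto(-118,70,126)
im,d,m=snap('side','side1.png'); cv2.imwrite('pics/side1c.png',cv2.resize(im[100:260,160:380],(800,582)))
E
```

```text
clock: 4.1
tcp_pos: [0.4825, 0.0279, 0.1298]
tcp_rot: [[0.958, 0.286, 0.001], [0.286, -0.958, 0.002], [0.002, -0.002, -1.0]]
contact_force: [0.1, 0.1, 0.9]
grip_width: 0.0002
t 4.1 case TCP [-120.8   70.9  129.8] toolx in case [1.    0.016 0.002] z [ 0.001  0.002 -1.   ] Fcase [0.1 0.1 0.9] w 0.2 q [  3.   4. -19.  67.   0.  77.]
shift [2.8 1.  3.8]
rot [-0.11 -0.09  0.92]
```

View pics/side1c.png

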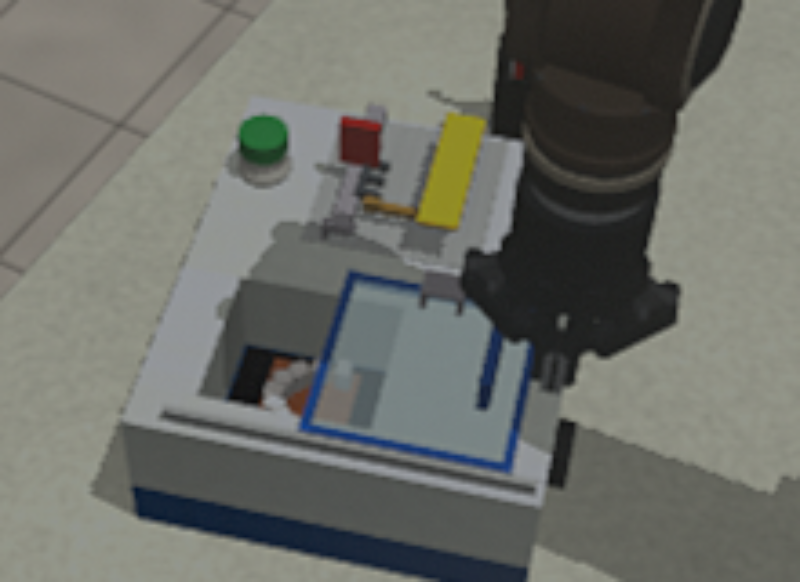

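```bash
python3 -m creep '[[[6,0,3,0,0,0.9,255],[10,0,0,0,0,0,255],[8,0,0,0,0,0,255],[10,0,0,0,0,0,255],[10,0,0,0,0,0,255],[10,0,0,0,0,0,255],[10,0,0,0,0,0,255],[10,0,0,0,0,0,255]]]'
python3 -c "
from fit import *
st(); goto(-24,70,126)"
```

```text
clock: 5.15
tcp_pos: [0.5589, 0.0494, 0.1298]
tcp_rot: [[0.963, 0.271, 0.002], [0.271, -0.963, 0.002], [0.003, -0.001, -1.0]]
contact_force: [-3.9, -1.7, 1.3]
grip_width: -0.0002
t 5.15 case TCP [-41.5  70.9 129.8] toolx in case [1.    0.    0.003] z [ 0.003  0.001 -1.   ] Fcase [-4.2 -0.6  1.3] w -0.2 q [ 5. 12. -9. 69.  0. 79.]
shift [17.5  1.   3.9]
rot [-0.05 -0.16  0.01]
```

```bash
python3 -m creep '[[[8,0,0,0,0,0,255],[6,0,0,0,0,0,255],[3,0,0,0,0,0,255]]]'
python3 - <<'E'
from fit import *
st()
im,d,m=snap('side','side2.png'); cv2.imwrite('pics/side2c.png',cv2.resize(im[100:260,160:380],(800,582)))
E
```

```text
clock: 5.52
tcp_pos: [0.5771, 0.0544, 0.1299]
tcp_rot: [[0.963, 0.271, 0.003], [0.271, -0.963, 0.002], [0.003, -0.001, -1.0]]
contact_force: [-2.9, -0.2, 1.2]
grip_width: -0.0002
t 5.53 case TCP [-22.6  70.9 129.9] toolx in case [1.    0.    0.003] z [ 0.003  0.001 -1.   ] Fcase [-2.8  0.6  1.2] w -0.2 q [ 5. 14. -7. 69.  0. 80.]
```

View pics/side2c.png

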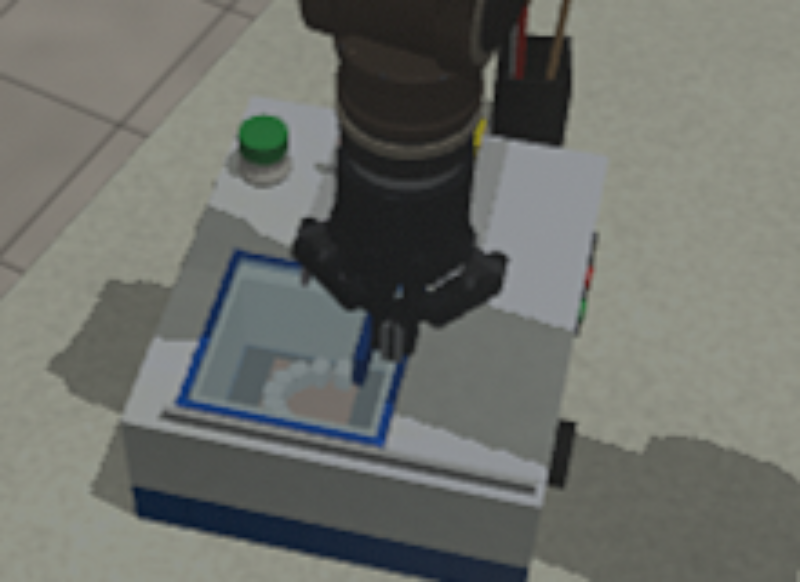

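The cover has come along to about 10 mm from shut, with the finger right behind the tab (365,350 in the crop). I'll push in small steps until the force shows the stop.

```bash
for i in 1; do python3 -m creep '[[[2.5,0,0,0,0,0,255],[2.5,0,0,0,0,0,255]]]'; done; python3 -c "
from fit import *
st()"; python3 -m creep '[[[2.5,0,0,0,0,0,255]]]' ; python3 -c "
from fit import *
st()"
```

```text
clock: 5.82
tcp_pos: [0.5784, 0.0548, 0.1298]
tcp_rot: [[0.963, 0.271, -0.004], [0.271, -0.963, -0.001], [-0.004, -0.0, -1.0]]
contact_force: [-13.9, -3.6, 8.0]
grip_width: -0.0003
t 5.83 case TCP [-21.2  70.9 129.8] toolx in case [ 1.    -0.    -0.004] z [-0.004  0.    -1.   ] Fcase [-14.4   0.3   8. ] w -0.3 q [ 5. 14. -6. 70. -0. 80.]
clock: 5.95
tcp_pos: [0.5782, 0.0548, 0.1298]
tcp_rot: [[0.963, 0.27, -0.008], [0.27, -0.963, -0.002], [-0.008, -0.0, -1.0]]
contact_force: [-11.3, -3.9, 6.0]
grip_width: -0.0001
t 5.95 case TCP [-21.4  70.9 129.8] toolx in case [ 1.    -0.    -0.008] z [-0.008  0.    -1.   ] Fcase [-11.9  -0.7   6. ] w -0.1 q [ 5. 15. -6. 70. -0. 80.]
```

```bash
python3 -m creep '[[[-8,0,0,0,0,0,255],[-15,0,0,0,0,0,255],[0,0,-40,0,0,0,255],[0,0,-50,0,0,0,100],[-30,-30,0,0,0,0,100],[-40,-40,0,0,0,0,100],[0,0,0,0,0,0,100]]]'
python3 - <<'E'
from fit import *
st()
for cam in ['side','scene']:
    im,d,m=snap(cam,cam+'3.png')
    P,ok=cloud(d,m)
    C=(P-O)@Rc*1000
    s=(C[:,1]>30)&(C[:,1]<110)&(C[:,0]>-130)&(C[:,0]<30)&(C[:,2]>125)&(C[:,2]<155)
    q=C[s]; print(cam,len(q),np.median(q,0),np.percentile(q,5,axis=0),np.percentile(q,95,axis=0))
    cv2.imwrite(f'pics/{cam}3c.png',cv2.resize(im[100:260,160:380],(800,582)))
E
```

```text
clock: 6.82
tcp_pos: [0.4665, 0.0977, 0.2239]
tcp_rot: [[0.963, 0.269, -0.001], [0.269, -0.963, 0.002], [-0.001, -0.002, -1.0]]
contact_force: [0.9, 0.5, 0.7]
grip_width: 0.0519
t 6.83 case TCP [-117.3  142.5  223.9] toolx in case [ 1.    -0.002 -0.001] z [-0.001  0.002 -1.   ] Fcase [1.  0.3 0.7] w 51.9 q [12.  2. -9. 79.  0. 86.]
side 100 [ -6.20746515  74.80858121 143.76568145] [ -9.36858287  49.61674462 128.31230449] [ -1.7941929   94.86811862 146.5305109 ]
scene 149 [6.12408069e-02 6.65793950e+01 1.37506903e+02] [ -4.62657884  44.83234314 126.0915003 ] [  2.12965905  90.52006239 145.69913296]
```

View pics/side3c.png

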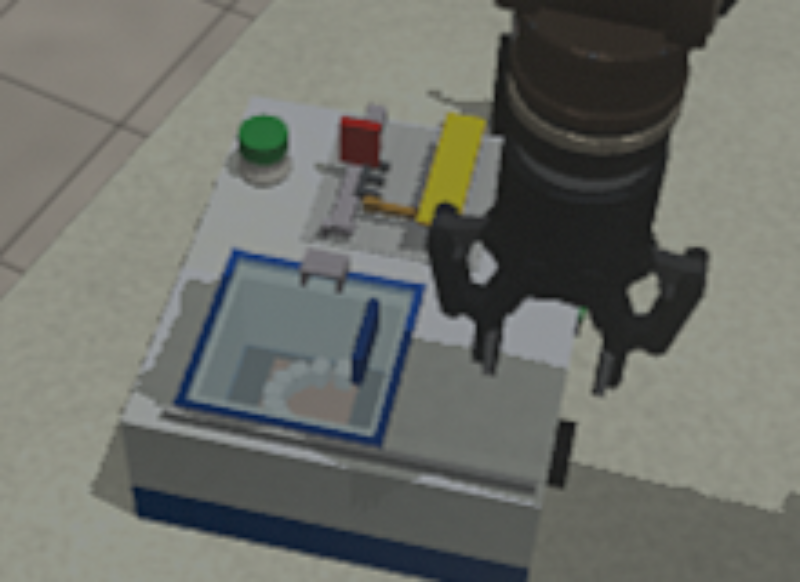

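View pics/scene3c.png

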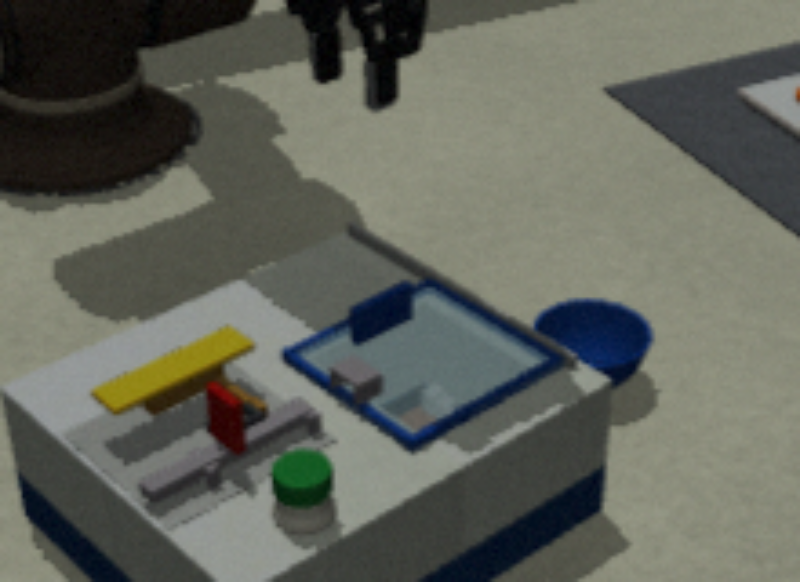

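```bash
python3 -m creep '[[[24,50,0,0,0,0,100],[24,50,0,0,0,0,100],[24,50,0,0,0,0,100],[24,50,0,0,0,0,100],[24,50,0,0,0,0,100],[0,0,0,0,0,0,100]]]'
python3 -c "
from fit import *
st(); goto(3.5,-109,175)"
```

```text
clock: 7.68
tcp_pos: [0.6612, -0.1229, 0.2191]
tcp_rot: [[0.964, 0.265, 0.002], [0.265, -0.964, 0.002], [0.002, -0.001, -1.0]]
contact_force: [-0.9, 0.4, -0.5]
grip_width: 0.0518
t 7.67 case TCP [  10.4 -122.6  219.1] toolx in case [ 1.    -0.005  0.002] z [ 0.002  0.001 -1.   ] Fcase [-0.8  0.6 -0.5] w 51.8 q [-11.  24.  18.  84.   0.  64.]
shift [ -7.1 -13.5  44.1]
rot [-0.09 -0.12 -0.31]
```

```bash
python3 -m creep '[[[-7,-13.5,15,0,0,-0.3,100],[0,0,20,0,0,0,100],[0,0,10,0,0,0,100],[0,0,0,0,0,0,100]]]'
python3 - <<'E'
from fit import *
st();goto(3.5,-109,160)
for cam in ['side','scene','wrist']:
    im,d,m=snap(cam,cam+'4.png')
    if cam!='wrist': im=im[90:250,160:380]
    cv2.imwrite(f'pics/{cam}4c.png',cv2.resize(im,(800,582)))
E
```

```text
clock: 8.18
tcp_pos: [0.6511, -0.1131, 0.171]
tcp_rot: [[0.964, 0.268, 0.0], [0.268, -0.964, 0.003], [0.001, -0.003, -1.0]]
contact_force: [-0.3, -1.7, -0.2]
grip_width: 0.0517
t 8.18 case TCP [   3.3 -110.4  171. ] toolx in case [ 1.    -0.003  0.001] z [ 0.001  0.003 -1.   ] Fcase [-0.7 -1.5 -0.2] w 51.7 q [-10.  22.  10.  77.   0.  65.]
shift [ 0.2 -1.4 11. ]
rot [-0.15 -0.07 -0.17]
```

View pics/side4c.png

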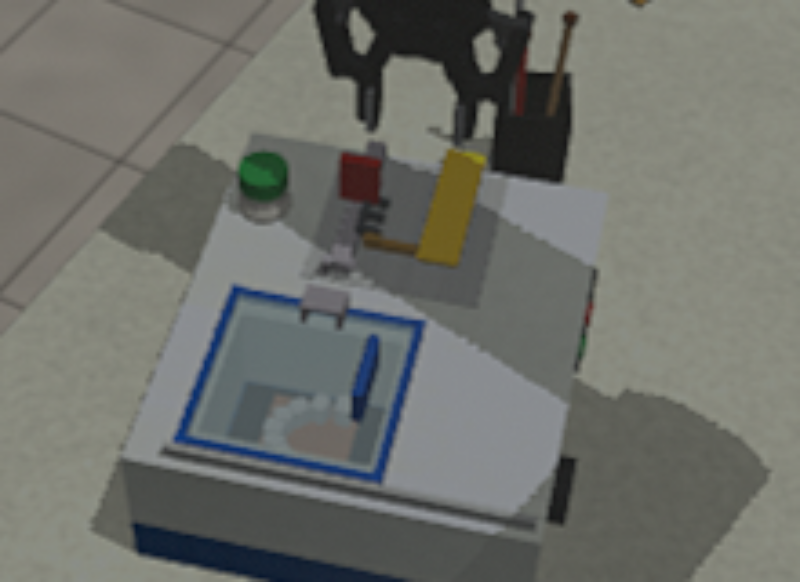

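View pics/scene4c.png

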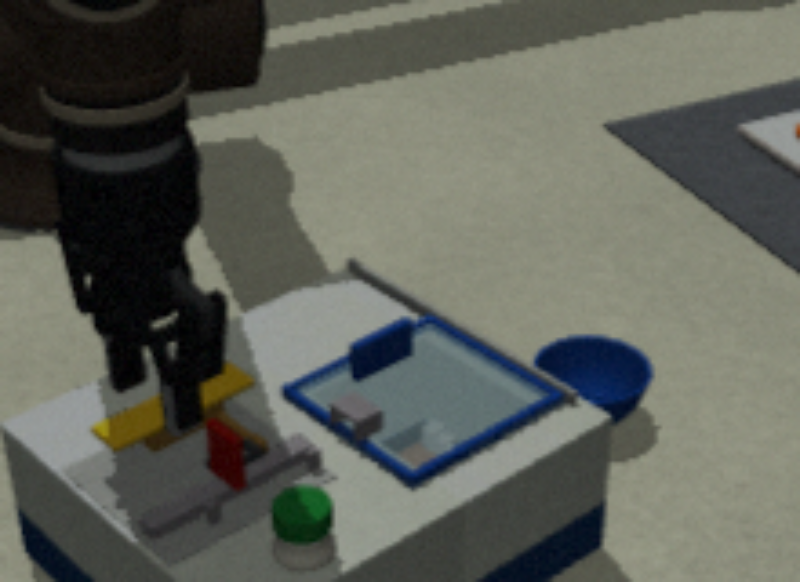

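View pics/wrist4c.png

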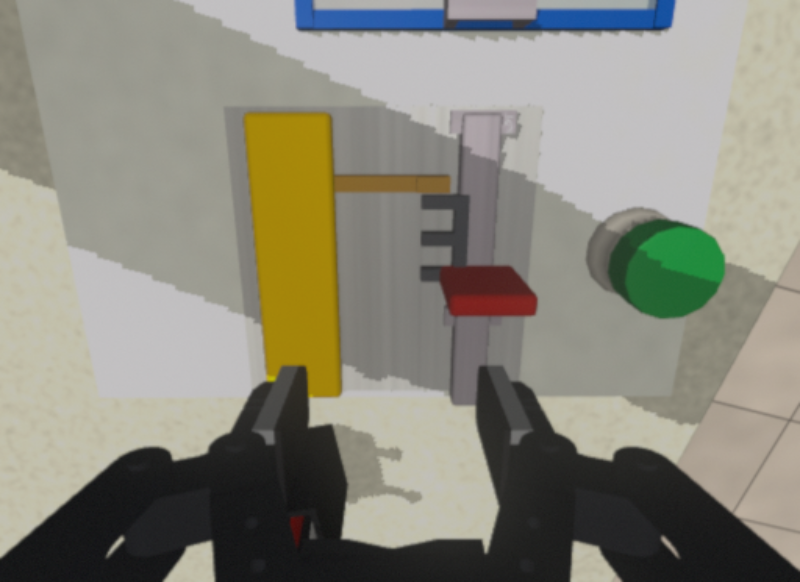

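Run:
```python
from fit import *
m=imaging.camera_model('wrist'); k=np.array([800/512,582/384])
print('tcp',proj(m,status.state()['tcp_pos'])*k)
x,y,_=w2c(status.state()['tcp_pos'])
for dz in(0,5,10):
  for sx in(-32,32): print(dz,sx,[ (proj(m,c2w(x+sx,y+yy,171+dz))*k).round() for yy in(-11,11)])
for n,p in dict(btop=(35,-85,165),btfaceL=(21,-89,165),btfaceR=(49,-89,165),pad1=(-44,-130,146),pad2=(-16,-130,146),pad3=(-44,-25,146),pad4=(-16,-25,146)).items(): print(n,(proj(m,c2w(*p))*k).round())
```

```text
tcp [397.12181589 383.53303777]
0 -32 [array([299., 411.]), array([295., 351.])]
0 32 [array([495., 410.]), array([499., 351.])]
5 -32 [array([296., 419.]), array([292., 358.])]
5 32 [array([498., 419.]), array([503., 357.])]
10 -32 [array([293., 428.]), array([289., 365.])]
10 32 [array([502., 427.]), array([506., 365.])]
btop [495. 301.]
btfaceL [450. 313.]
btfaceR [539. 313.]
pad1 [269. 394.]
pad2 [343. 394.]
pad3 [243. 107.]
pad4 [332. 107.]
```

```bash
python3 -m creep '[[[0,-3,15,0,0,0,100],[0,0,8,0,0,0,100],[0,0,4,0,0,0,100],[0,0,0,0,0,0,100]]]'
python3 -c "
from fit import *
st()"
```

```text
clock: 8.82
tcp_pos: [0.6515, -0.1099, 0.1445]
tcp_rot: [[0.963, 0.268, 0.004], [0.268, -0.963, 0.002], [0.005, -0.001, -1.0]]
contact_force: [0.7, -0.2, 0.3]
grip_width: 0.052
t 8.82 case TCP [   4.6 -107.5  144.5] toolx in case [ 1.    -0.003  0.005] z [ 0.005  0.001 -1.   ] Fcase [ 0.6 -0.4  0.3] w 52.0 q [-10.  22.   7.  74.   0.  65.]
```

```bash
python3 -m creep '[[[-1.5,0,3,0,0.2,0,100],[0,0,3,0,0,0,100],[0,0,0,0,0,0,100]]]'
python3 -c "
from fit import *
st()"; python3 -m creep '[[[0,0,3,0,0,0,100],[0,0,0,0,0,0,100]]]'
python3 -c "
from fit import *
st()"
```

```text
clock: 9.2
tcp_pos: [0.6509, -0.1103, 0.1404]
tcp_rot: [[0.963, 0.268, 0.011], [0.268, -0.963, 0.003], [0.012, 0.0, -1.0]]
contact_force: [-1.2, 1.1, 5.1]
grip_width: 0.0521
t 9.2 case TCP [   4.  -107.7  140.4] toolx in case [ 1.    -0.003  0.012] z [ 0.012 -0.    -1.   ] Fcase [-0.9  1.4  5.1] w 52.1 q [-10.  22.   6.  73.   0.  65.]
clock: 9.45
tcp_pos: [0.651, -0.1103, 0.1392]
tcp_rot: [[0.963, 0.268, 0.013], [0.268, -0.963, 0.003], [0.013, 0.001, -1.0]]
contact_force: [-2.0, 0.8, 5.4]
grip_width: 0.0518
t 9.45 case TCP [   4.  -107.7  139.2] toolx in case [ 1.    -0.003  0.013] z [ 0.013 -0.001 -1.   ] Fcase [-1.7  1.4  5.4] w 51.8 q [-10.  22.   5.  73.   0.  65.]
```

```bash
python3 -m creep '[[[0,0,4,0,0.7,0,100],[0,0,4,0,0.5,0,100],[0,0,2,0,0.3,0,100]]]'
python3 - <<'E'
from fit import *
st(); goto(3,-107.5,133)
def look(tag):
    im,d,m=snap('wrist',f'wrist{tag}.png'); cv2.imwrite(f'pics/wrist{tag}c.png',cv2.resize(im,(800,600)))
    im,d,m=snap('side',f'side{tag}.png'); P,ok=cloud(d,m); full=np.full(d.shape+(3,),np.nan); full[ok]=(P-O)@Rc*1000
    hsv=cv2.cvtColor(im,cv2.COLOR_BGR2HSV); y=(hsv[...,0]>20)&(hsv[...,0]<35)&(hsv[...,1]>150)&(full[...,0]>-46)&(full[...,0]<-14)&(full[...,1]>-95)&(full[...,1]<-25)
    q=full[y]; print('catch z',len(q),np.percentile(q[:,2],[30,50,70]) if len(q) else '')
look(5)
E
```

```text
clock: 9.82
tcp_pos: [0.6512, -0.1104, 0.1334]
tcp_rot: [[0.963, 0.268, 0.043], [0.268, -0.964, 0.009], [0.043, 0.003, -0.999]]
contact_force: [-3.9, 1.8, 13.0]
grip_width: 0.0519
t 9.82 case TCP [   4.2 -107.8  133.4] toolx in case [ 0.999 -0.003  0.043] z [ 0.043 -0.003 -0.999] Fcase [-3.3  2.8 13. ] w 51.9 q [-10.  21.   3.  70.   1.  64.]
shift [-1.2 -0.3  0.4]
rot [ 0.16 -2.49 -0.17]
catch z 223 [135.561283   136.24264462 136.86239948]
```

View pics/wrist5c.png

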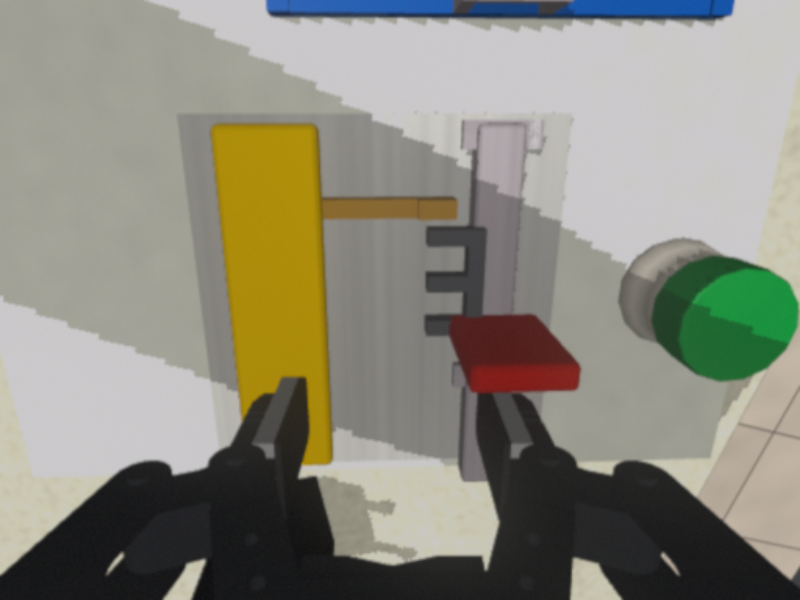

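```bash
python3 -m creep '[[[-1,-3,1.5,0,-0.5,0,100],[0,-3,1.5,0,-0.3,0,100]]]'
python3 -c "
from fit import *
st(); goto(3,-107.5,133)"
```

```text
clock: 10.18
tcp_pos: [0.6509, -0.1091, 0.1351]
tcp_rot: [[0.963, 0.266, 0.037], [0.266, -0.964, -0.005], [0.034, 0.014, -0.999]]
contact_force: [-0.8, -6.0, 8.1]
grip_width: 0.0518
t 10.18 case TCP [   4.2 -106.5  135.1] toolx in case [ 0.999 -0.005  0.034] z [ 0.034 -0.014 -0.999] Fcase [-2.4 -5.6  8.1] w 51.8 q [-10.  21.   3.  70.   0.  65.]
shift [-1.3  1.   2.1]
rot [ 0.82 -1.97 -0.27]
```

```bash
python3 -m creep '[[[-0.5,-2,4,0.4,-0.3,0,100],[0,-6,3.5,0.4,-0.3,0,100]]]'
python3 -c "
from fit import *
st(); goto(3,-107.5,133)"
```

```text
clock: 10.42
tcp_pos: [0.6509, -0.1068, 0.133]
tcp_rot: [[0.964, 0.264, 0.032], [0.264, -0.964, -0.005], [0.029, 0.013, -0.999]]
contact_force: [-0.9, -12.4, 15.4]
grip_width: 0.0521
t 10.43 case TCP [   4.9 -104.3  133. ] toolx in case [ 1.    -0.007  0.029] z [ 0.029 -0.014 -0.999] Fcase [ -4.2 -11.7  15.4] w 52.1 q [-9. 21.  3. 70. -0. 65.]
shift [-1.8  3.3 -0. ]
rot [ 0.78 -1.66 -0.39]
```

```bash
python3 -m creep '[[[-1,-8,2,0.4,-0.3,-0.2,100],[-0.5,-8,2.5,0.4,-0.3,-0.2,100]]]'
python3 -c "
from fit import *
st(); goto(3,-107.5,133)"
```

```text
clock: 10.68
tcp_pos: [0.6488, -0.0981, 0.1337]
tcp_rot: [[0.963, 0.267, 0.028], [0.268, -0.963, -0.008], [0.025, 0.015, -1.0]]
contact_force: [0.5, -9.1, 10.6]
grip_width: 0.0518
t 10.68 case TCP [  5.2 -95.4 133.7] toolx in case [ 1.    -0.003  0.025] z [ 0.025 -0.015 -1.   ] Fcase [-1.9 -8.9 10.6] w 51.8 q [-9. 21.  3. 70. -0. 66.]
shift [-2.2 12.1  0.8]
rot [ 0.88 -1.44 -0.17]
```

```bash
cat > look.py <<'E'
from fit import *
import sys
def look(tag):
    im,d,m=snap('wrist',f'wrist{tag}.png'); cv2.imwrite(f'pics/wrist{tag}c.png',cv2.resize(im,(800,600)))
    im,d,m=snap('side',f'side{tag}.png'); P,ok=cloud(d,m); full=np.full(d.shape+(3,),np.nan); full[ok]=(P-O)@Rc*1000
    hsv=cv2.cvtColor(im,cv2.COLOR_BGR2HSV); y=(hsv[...,0]>20)&(hsv[...,0]<35)&(hsv[...,1]>150)&(full[...,0]>-46)&(full[...,0]<-14)&(full[...,1]>-95)&(full[...,1]<-25)
    q=full[y]; print('catch z',len(q),np.percentile(q[:,2],[30,50,70]) if len(q) else '')
    r=((hsv[...,0]<8)|(hsv[...,0]>172))&(hsv[...,1]>130)&(full[...,2]>140)&(full[...,2]<172)&(abs(full[...,0]-35)<20)&(full[...,1]<-20)
    q=full[r]; print('red',len(q),np.median(q,0) if len(q) else '')
st(); look(sys.argv[1])
E
python3 look.py 6
```

```text
t 10.68 case TCP [  5.2 -95.4 133.7] toolx in case [ 1.    -0.003  0.025] z [ 0.025 -0.015 -1.   ] Fcase [-1.9 -8.9 10.6] w 51.8 q [-9. 21.  3. 70. -0. 66.]
catch z 224 [136.37978728 137.08783237 138.03250708]
red 100 [ 34.85685387 -75.24719019 156.54824306]
```

View pics/wrist6c.png

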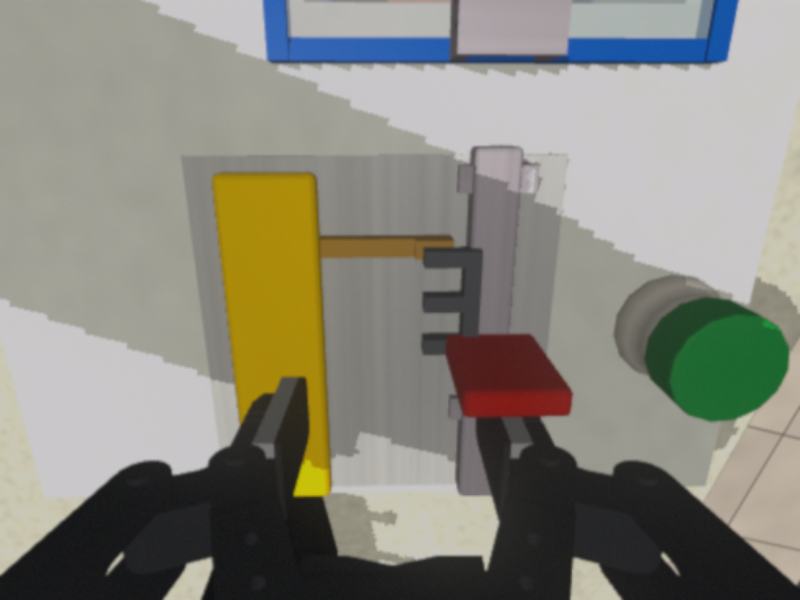

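```bash
python3 -m creep '[[[-1.5,-7,3,0.5,-0.3,0,100],[-1,-7,2.7,0.4,-0.3,0,100]]]'
python3 look.py 7;  python3 -m creep '[[[-1.5,-7,3,0.5,-0.3,0,100],[-1,-7,2.7,0.4,-0.3,0,100]]]'
python3 look.py 8
```

```text
clock: 11.02
tcp_pos: [0.6468, -0.0913, 0.1337]
tcp_rot: [[0.964, 0.265, 0.026], [0.265, -0.964, -0.008], [0.023, 0.015, -1.0]]
contact_force: [1.4, -9.4, 10.8]
grip_width: 0.0519
t 11.03 case TCP [  5.1 -88.3 133.7] toolx in case [ 1.    -0.006  0.023] z [ 0.023 -0.015 -1.   ] Fcase [-1.2 -9.4 10.8] w 51.9 q [-8. 21.  3. 70. -0. 67.]
catch z 206 [135.8306671  136.74948485 137.51274383]
red 95 [ 34.60991447 -68.25208452 156.14637617]
clock: 11.38
tcp_pos: [0.6449, -0.0846, 0.1337]
tcp_rot: [[0.965, 0.261, 0.024], [0.262, -0.965, -0.009], [0.021, 0.015, -1.0]]
contact_force: [1.1, -9.6, 10.0]
grip_width: 0.0519
t 11.38 case TCP [  5.1 -81.3 133.7] toolx in case [ 1.    -0.009  0.021] z [ 0.021 -0.015 -1.   ] Fcase [-1.5 -9.5 10. ] w 51.9 q [-7. 20.  2. 71. -0. 67.]
catch z 198 [136.03536604 136.88595756 137.78303881]
red 98 [ 34.77214192 -61.3093635  156.71228306]
```

Very steady: 7 mm per two rows, with the catch held about 9 mm down. Bolt is now at about 19 mm.

```bash
python3 -m creep '[[[-1.5,-7,3,0.5,-0.3,-0.2,100],[-1,-7,2.7,0.4,-0.3,-0.2,100],[-1.5,-7,2.8,0.5,-0.3,-0.2,100],[-1,-7,2.8,0.4,-0.3,-0.2,100]]]'
python3 look.py 9
```

```text
clock: 11.98
tcp_pos: [0.6412, -0.0713, 0.1338]
tcp_rot: [[0.963, 0.269, 0.02], [0.269, -0.963, -0.009], [0.017, 0.014, -1.0]]
contact_force: [0.7, -9.2, 11.4]
grip_width: 0.0517
t 11.97 case TCP [  5.2 -67.5 133.8] toolx in case [ 1.    -0.001  0.017] z [ 0.017 -0.015 -1.   ] Fcase [-1.8 -9.  11.4] w 51.7 q [-6. 20.  2. 71. -0. 68.]
catch z 169 [136.41099534 137.15060089 138.01712034]
red 105 [ 35.34515485 -47.31101854 155.81574717]
```

```bash
python3 -m creep '[[[-1.5,-7,3,0.5,-0.2,0,100],[-1,-7,3,0.4,-0.2,0,100]]]'
python3 look.py 10; python3 -m creep '[[[-1,-6,3,0.4,-0.2,0,100],[-1,-5,3,0.4,-0.2,0,100]]]'
python3 look.py 11
```

```text
clock: 12.32
tcp_pos: [0.6395, -0.0644, 0.1336]
tcp_rot: [[0.964, 0.266, 0.022], [0.266, -0.964, -0.009], [0.019, 0.014, -1.0]]
contact_force: [0.9, -9.6, 11.6]
grip_width: 0.0516
t 12.32 case TCP [  5.3 -60.4 133.6] toolx in case [ 1.    -0.005  0.019] z [ 0.019 -0.014 -1.   ] Fcase [-1.7 -9.5 11.6] w 51.6 q [-6. 20.  1. 70. -0. 69.]
catch z 148 [136.0728589  136.92592805 137.55321865]
red 99 [ 35.29385927 -40.01967185 156.77748994]
clock: 12.68
tcp_pos: [0.6387, -0.0613, 0.1335]
tcp_rot: [[0.965, 0.262, 0.024], [0.262, -0.965, -0.012], [0.02, 0.018, -1.0]]
contact_force: [2.3, -15.3, 11.9]
grip_width: 0.052
t 12.68 case TCP [  5.4 -57.2 133.5] toolx in case [ 1.    -0.008  0.02 ] z [ 0.02  -0.018 -1.   ] Fcase [ -2.  -15.4  11.9] w 52.0 q [-5. 20.  1. 70. -1. 70.]
catch z 143 [135.7218156  136.77678284 137.44956682]
red 103 [ 34.31874636 -37.26313864 156.20674008]
```

View pics/wrist11c.png

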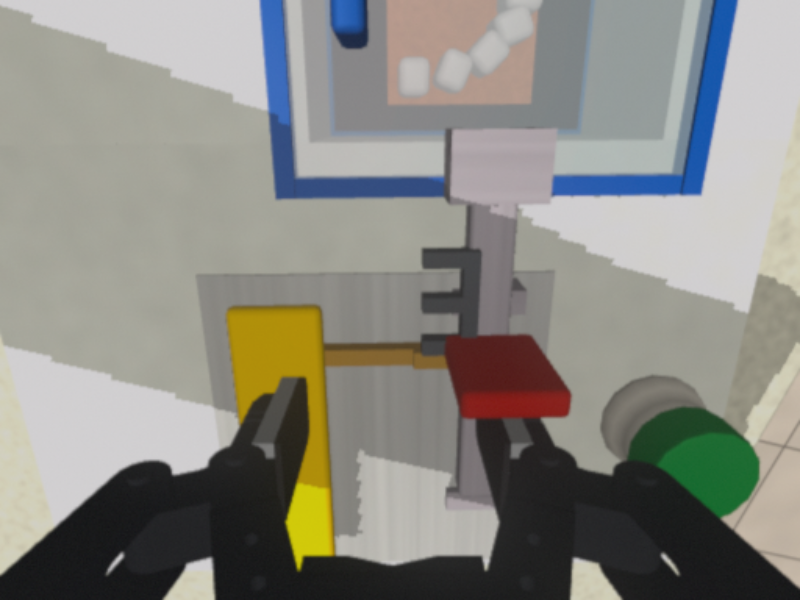

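```bash
python3 -m creep '[[[-0.5,-6,3,0.4,0,0,100],[-0.5,-7,3,0.4,0,0,100]]]'
python3 look.py 12
```

```text
clock: 13.02
tcp_pos: [0.6388, -0.0612, 0.1335]
tcp_rot: [[0.967, 0.253, 0.033], [0.254, -0.967, -0.023], [0.026, 0.03, -0.999]]
contact_force: [3.1, -22.2, 10.8]
grip_width: 0.0515
t 13.03 case TCP [  5.6 -57.1 133.5] toolx in case [ 1.    -0.017  0.026] z [ 0.025 -0.031 -0.999] Fcase [ -3.1 -22.2  10.8] w 51.5 q [-5. 19.  0. 69. -1. 70.]
catch z 138 [135.7929888  136.30645611 137.17750811]
red 105 [ 35.37380081 -38.20736564 155.5715118 ]
```

The bolt has stopped moving, so it's at its end stop. Next I back off the tab and release the catch.

```bash
python3 -m creep '[[[0,4,0,0,0,0,100],[0,6,-2,0,0,0,100],[0,2,-6,0,0,0,100],[0,0,-15,0,0,0,100],[0,0,-30,0,0,0,100],[0,0,-40,0,0,0,100],[-40,0,0,0,0,0,100],[-50,0,0,0,0,0,100],[-40,0,0,0,0,0,100],[0,0,0,0,0,0,100]]]'
python3 look.py 13
python3 - <<'E'
from fit import *
for cam in['scene','side']:
    im,d,m=snap(cam,cam+'14.png'); cv2.imwrite(f'pics/{cam}14c.png',cv2.resize(im[90:280,110:410],(800,507)))
    P,ok=cloud(d,m); C=(P-O)@Rc*1000
    hsv=cv2.cvtColor(im,cv2.COLOR_BGR2HSV)[ok]
    y=(hsv[:,0]>20)&(hsv[:,0]<35)&(hsv[:,1]>150)&(C[:,0]>-46)&(C[:,0]<-14)&(C[:,1]>-132)&(C[:,1]<-25)
    print(cam,'catch z',y.sum(),np.percentile(C[y,2],[30,50,70]))
    s=(C[:,1]>30)&(C[:,1]<110)&(abs(C[:,0]+5)<30)&(C[:,2]>125)&(C[:,2]<155); print('cover tab',np.median(C[s],0))
    r=((hsv[:,0]<8)|(hsv[:,0]>172))&(hsv[:,1]>130)&(C[:,2]>138)&(C[:,2]<172)&(abs(C[:,0]-35)<20)
    print('bolt',r.sum(),np.median(C[r],0))
E
```

```text
clock: 14.38
tcp_pos: [0.5102, -0.1047, 0.2323]
tcp_rot: [[0.967, 0.253, 0.038], [0.254, -0.967, -0.022], [0.031, 0.031, -0.999]]
contact_force: [0.8, 0.5, -0.1]
grip_width: 0.0519
t 14.38 case TCP [-130.   -64.2  232.3] toolx in case [ 0.999 -0.017  0.031] z [ 0.03  -0.032 -0.999] Fcase [ 0.9  0.3 -0.1] w 51.9 q [-11.   5.  -5.  78.  -1.  64.]
catch z 224 [145.46739181 146.15364452 146.8057554 ]
red 90 [ 35.51665368 -37.21914871 156.16813707]
scene catch z 368 [145.16994196 145.76016189 146.32352212]
cover tab [ -0.14168666  67.03201119 138.47310455]
bolt 106 [ 41.48910227 -45.3327422  154.47028745]
side catch z 320 [145.5930938  146.35022893 147.04525029]
cover tab [ -6.61250596  75.58148722 143.33579634]
bolt 98 [ 34.80764229 -37.74248711 155.62024464]
```

View pics/side14c.png

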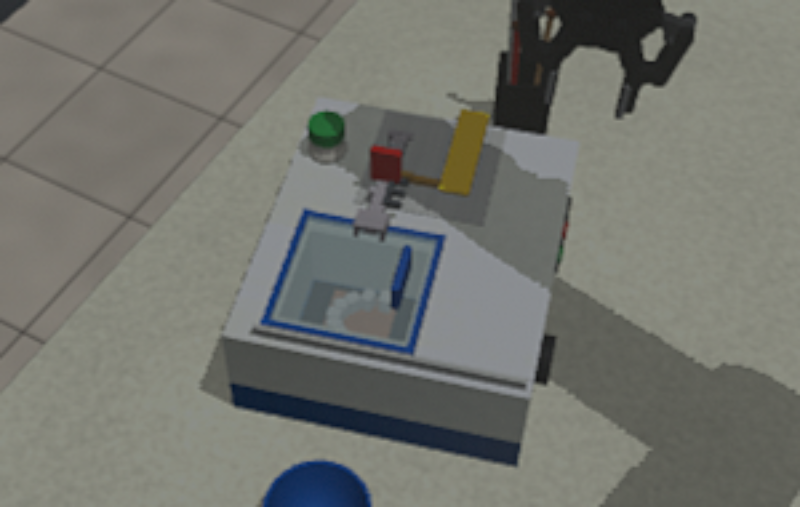

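View pics/scene14c.png

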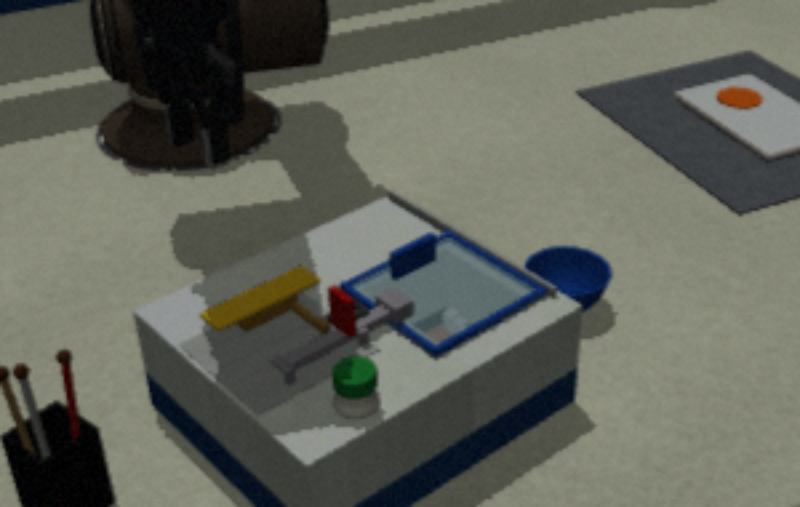

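The bolt is in the keeper (about 43 mm of travel), the catch is back up at 146 mm, the cover is shut, and the bystanders and their surroundings look unchanged. The robot is clear, so I'm handing in.

```bash
python3 -c "
from h import *
print(ticket.job_done())"
```

```text
the job is handed in; nothing more can be done
None
```

I shut the cover, pushed the bolt home with the catch held down, let the catch spring back up, and handed the job in at about 14.5 s. No verdict was reported.

- **Cover:** I pushed the tab with the closed fingertips for about 78 mm until the end stop, where the force reached about 14 N. At the end the side camera put the tab at case x -6.6 mm and the scene camera at -0.1 mm; fully shut is -5. The two cameras disagreed by a similar 5 to 6 mm all along, so I relied on the travel and the force at the stop.
- **Catch and bolt:** One finger held the catch about 9 to 10 mm down in every check. The other finger pushed the red tab until it stopped. The wrist picture showed the bolt in the keeper, and the tab's positions put its travel at about 43 mm.
- **Forces:** Readings taken between moves peaked at about 25 N in total, with 22 N of that along the bolt. I did not record the force within each move.
- **Release:** The catch's top is back at 146 mm, which is its up position, and the robot touches nothing (contact force under 1 N).
- **Jar, bowl and brush pot:** They looked upright and in place in the last pictures, but I checked them only by eye and did not measure them again.

One correction went the wrong way: while pressing the catch I tilted the tool by up to 2.5 degrees. I left most of that tilt in, and it caused no visible harm.

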